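# Set the bar-stock gauge dial to the angle section

### The job

The bench gauge has a round dial with five cut-outs for different bar sections. Using the black bar handle in its middle, turn the dial until the L-shaped cut-out (angle section) sits centred in the fixed window frame, then let go. Leave the bent strip that stands beside the gauge where it is.

Things in the scene. Friction and masses are not known exactly. Their poses are not given: they have to be found in the camera images.
- gauge_dial (a joint): Aluminium dial, 250 mm across, top at z = 26 mm, on a fixed dark base 300 mm across. Value (rad): angle from window to L cut-out, counter-clockwise seen from above; 0 = L centred. Starts 0.85 to 1.45: turn clockwise. Friction 0.06 N m, no clicks, stays put. Cut-outs 36-44 mm, 72 degrees apart, 88 mm from the axis: L (44 mm legs, 14 wide), then counter-clockwise round, slot, square, hexagon.
- dial_grip (a point): Grip point of the black bar handle, on the dial's vertical axis, 66 mm above the bench. The bar is 64 mm long (point x axis), 14 mm wide (point y axis), its upright sides from z = 32 mm to the flat top at z = 82 mm; it turns with the dial. The L cut-out lies towards the point's -x. Pinch the bar across its width from above and turn it about the vertical. Below it a hub 60 mm across ends at z = 32 mm.
- window (a point): Centre of the window, at the top face of the fixed grey frame, 36 mm above the bench, 88 mm from the dial's axis, on the robot's side. The opening is 70 mm wide along the rim and 61 mm radially. The frame is 5 mm thick, 5 mm clear above the dial, 90 mm wide, and spans 48 to 145 mm from the axis. The point's x axis points to the dial's axis.
- bent_strip: Bystander, to stay where it is: a thin grey steel strip bent to an L, 110 x 60 mm, standing loose on edge, 25 mm high, beside the gauge on the robot's left. Origin at the centre of its underside.

How it is judged:
By the outcome, as a careful person would: the job done as asked, in the order asked, and still so for the second after the job is handed in, with the robot touching nothing.
It also fails if it takes over 29 s, if anything falls off the work surface, if the arm or the gripper's body presses on something with over 40 N, if the wrist force passes 120 N, or if a joint passes its speed limit or range.

### The arm

A 6-joint arm with a two-finger parallel gripper is mounted at the origin on the work surface; the furniture and walls round the work are solid. World frame = base frame: x ahead of the robot, y to its left, z up, the work surface at z = 0. Lengths are in m, angles in degrees, forces in N, time in s.
With the tool pointing down it reaches from about 0.25 to 0.775 m from the base axis. Payload 4 kg.
Tool frame: the origin (TCP) lies midway between the tips of the shut fingers; the grasp point (between the pads) lies 19 mm behind it (manip.grip_depth is the distance from the TCP to the grasp point, in m); z points along the fingers, y is the line along which they close (so a half turn about z gives the same grasp; the last joint's range is limited). The gripper opens to 85 mm and grips with 20 to 120 N. Pads are 22 mm wide; open, the fingers measure 114 mm over their backs; the gripper's body (76 mm by 85 mm) begins 54 mm behind the grasp point. The pads swing forward as they close: fully open they stand 13 mm farther back than shut.
Start: joints at [65.655, 4.996, 78.535, -0, 96.463, -5.907], TCP at [0.174, 0.522, 0.231] pointing down, gripper open.
Joint ranges: [-177.83, 177.83], [-43.37, 116.18], [15.69, 146.23], [-61.86, 241.86], [9.47, 152.12], [-147.06, 147.06]. Speed limits (degrees/s): [159.86, 159.86, 180, 180, 180, 180].

### API

Orientations are given as [roll, pitch, yaw] about the fixed x, y, z axes, in that order (R = Rz(yaw) Ry(pitch) Rx(roll)).
In Python, from station import manip gives the robot as it stands.
- The arm moves only by the tool servo_tool, never from a script. Its argument "increments" is a list of rows, each a list of 2 entries, a list of its own where there are three numbers: the shift along the tool's x, y, z in m, then the turn about the tool's z in rad. A call has 1 to 12 rows; each row is the pose to reach, as a shift and turn from the pose commanded when the call began, along the tool's axes at that moment; what a row does not reach only later rows make up. A row lasts 1/10 s, in which the tool goes at most 50 mm and 8.59 degrees, less where a joint would pass 70% of its speed; a pose out of reach is approached as far as the arm can. A call with a gripper value outside its range is refused whole. "hand" is the opening, from 0 (shut) to 1 (fully open), set as the call begins (left out, the last holds). The fingers move at their own pace and stop on an object; "grip_force" is the grip in N (left out, the last holds). Time passes only in rows, so rows that repeat a pose let the fingers close. It gives the time, the measured TCP pose, the force, the opening and the grip force at its end, in the units of the state.
- manip.read_state(): the state, without advancing time (a new reading comes with each control period).
- manip.capture(name): name is "scene" or "top"; returns the picture (384x512x3 uint8, blue, green, red); there is no depth.
- manip.camera_model(name): a dict with "fx", "fy", "cx", "cy" (pixels), "R" (3x3) and "t" (3): a world point X has camera coordinates R X + t. Camera axes: x right, y down, z forward; pixel columns grow to the right and rows downward; lengths in m; the calibration is good to about 2 mm. A picture is of the moment at which its call begins. camera_model takes no time and is no camera call.
- manip.job_done(): hands the job in; it is judged then, once.
The state is a dict: "time": time; "qpos": joint angles; "dq": joint speeds; "tau": joint torques, N m; "eef_pos": TCP position; "eef_rot": TCP orientation; "wrist_force": force on the tool from outside, world axes, zero at the start; "wrist_torque": the same for the moment, N m; "gripper_width": finger opening in m; "grasp_force": force on a finger pad.
Only numpy, scipy, OpenCV 4.12 (cv2) and the standard library are available. Lean on these libraries where they do the work, as an engineer would, in place of code of your own. Each camera call takes 0.05 s, during which the arm holds its last target. There are 200 camera calls.

## Working session

There is one attempt and no reset: what is moved stays moved. The work goes in short steps, Python scripts to look and compute and a tool call to move; the robot and the scene stay as the last step left them, time stands still between calls to the robot, and variables do not carry over. Pictures are saved under pics/ and viewed, at most 10 in all, crops included, and the job is handed in when it is done.

Besides the shell and the picture viewer there is one more tool, called after "Call:" as a command line: name --argument value ..., lists and objects as JSON in quotes. servo_tool: Moves the arm, as the interface text tells. Its arguments: {"type":"object","properties":{"increments":{"type":"array","items":{"type":"array"}},"hand":{"type":"number"},"grip_force":{"type":"number"}},"required":["increments"]}

```bash
mkdir -p pics && python3 - <<'E'
from station import manip
import cv2,numpy as np
for n in("top","scene"):
    cv2.imwrite(f"pics/{n}0.png",manip.capture(n)); c=manip.camera_model(n); print(n,{k:np.round(v,4).tolist() for k,v in c.items()})
s=manip.read_state();print(s["eef_pos"],s["eef_rot"],s["time"],s["gripper_width"])
E
```

```text
top {'fx': 376.3488, 'fy': 376.3488, 'cx': 258.4366, 'cy': 199.4578, 'R': [[-0.0261, -0.9996, -0.0135], [-0.9988, 0.0267, -0.0422], [0.0425, 0.0124, -0.999]], 't': [0.1549, 0.494, 0.8836]}
scene {'fx': 374.5731, 'fy': 374.5731, 'cx': 256.4857, 'cy': 194.8635, 'R': [[0.5782, -0.8159, -0.0044], [-0.5685, -0.399, -0.7194], [0.5852, 0.4185, -0.6946]], 't': [-0.1943, 0.3903, 0.5398]}
[0.17378801 0.52134101 0.23022182] [-1.79882933e+02 -1.14047924e-02  1.61558354e+02] 0.1 0.08532362797925852
```

View pics/top0.png

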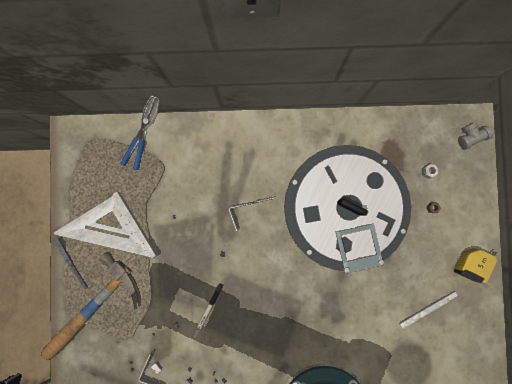

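View pics/scene0.png

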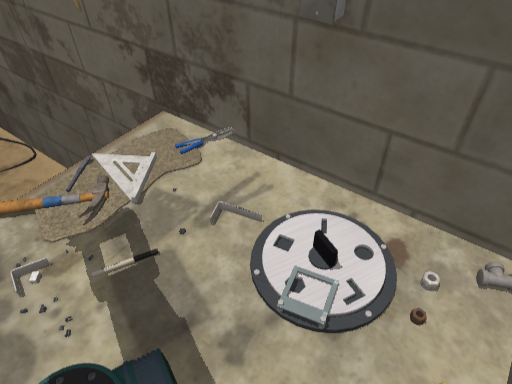

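The top view shows the dial centred near (348,207), the L cut-out at (385,222), the window at (360,248), and the bent strip at (250,208), well clear of the dial. I'll enlarge a crop to get exact pixels.

```bash
python3 - <<'E'
import cv2
im=cv2.imread("pics/top0.png")[140:285,275:420]
cv2.imwrite("pics/crop0.png",cv2.resize(im,(580,580),interpolation=cv2.INTER_CUBIC))
E
cat > h.py <<'E'
import numpy as np
from station import manip
def at_z(n,u,v,z):
    c=manip.camera_model(n);R=np.array(c["R"]);t=np.array(c["t"])
    d=R.T@np.array([(u-c["cx"])/c["fx"],(v-c["cy"])/c["fy"],1]);o=-R.T@t
    return o+d*(z-o[2])/d[2]
def proj(n,X):
    c=manip.camera_model(n);p=np.array(c["R"])@np.array(X)+np.array(c["t"])
    return np.array([c["fx"]*p[0]/p[2]+c["cx"],c["fy"]*p[1]/p[2]+c["cy"]])
E
```

```text
(no output)
```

View pics/crop0.png

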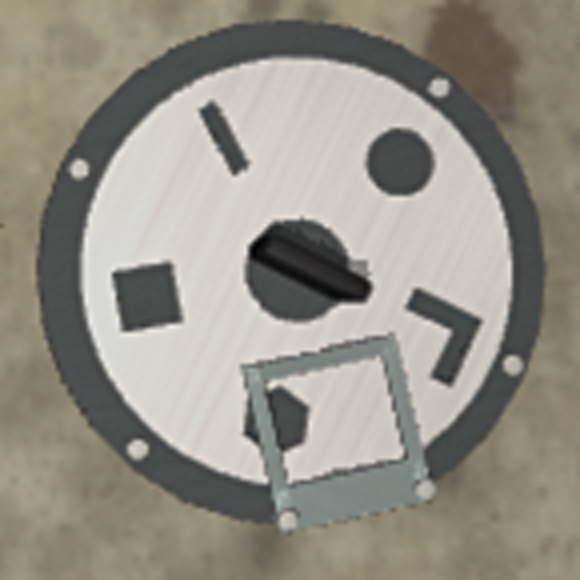

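The crop shows the dial disc centred near (296,272), the round at (400,162), slot (224,138), square (148,297), and the L at about (442,330). The window opening corners are near (262,381), (386,353), (413,458) and (285,487). The handle runs from upper-left to lower-right.

```bash
python3 - <<'E'
from h import *
import cv2
from scipy.optimize import least_squares
P=lambda u,v,z:at_z("top",275+(u+.5)/4-.5,140+(v+.5)/4-.5,z)[:2]
edge=[P(*q,.026) for q in[(80,272),(512,268),(290,56),(140,130),(450,120),(125,400)]]
r=least_squares(lambda c:[np.hypot(*(e-c))-.125 for e in edge],[.45,-.2]);c1=r.x;print("disc",c1,np.round(r.fun,4))
cut=[(P(400,162,.025),72),(P(224,138,.025),144),(P(148,297,.025),216)]
f=lambda p:np.concatenate([p[:2]+.088*np.array([np.cos(p[2]+np.radians(k)),np.sin(p[2]+np.radians(k))])-q for q,k in cut])
r=least_squares(f,[*c1,-2]);print("cuts",r.x[:2],np.degrees(r.x[2]),np.round(r.fun,4))
w=np.mean([P(*q,.036) for q in[(262,381),(386,353),(413,458),(285,487)]],axis=0)
c=(c1+r.x[:2])/2;d=w-c;a=np.degrees(np.arctan2(d[1],d[0]));print("win",w,np.hypot(*d),a)
sides=P(274,434,.036)-P(324,367,.036)
for A,B in[((262,381),(285,487)),((386,353),(413,458))]:
    e=P(*B,.036)-P(*A,.036);print("side dir",np.degrees(np.arctan2(e[1],e[0])),np.hypot(*e))
e=P(386,353,.036)-P(262,381,.036);print("edge+",np.degrees(np.arctan2(e[1],e[0])),np.hypot(*e))
h=P(364,285,.082)-P(262,243,.082);print("handle",np.degrees(np.arctan2(h[1],h[0])),np.hypot(*h),(P(364,285,.082)+P(262,243,.082))/2)
s=manip.read_state();R=cv2.Rodrigues(np.zeros(3))[0]
from scipy.spatial.transform import Rotation as Ro
R=Ro.from_euler("xyz",s["eef_rot"],degrees=True).as_matrix();print(R.round(3))
t=np.array([*c,.066-.019]);print("c",c,"tool shift to TCP z=.047:",R.T@(t-s["eef_pos"]),s["qpos"])
E
```

```text
disc [ 0.47317389 -0.06873434] [ 0.0014 -0.0005  0.0011 -0.0021  0.0009  0.0004]
cuts [ 0.47350769 -0.06855039] -117.36303550553389 [ 0.0001 -0.     -0.     -0.0001 -0.      0.0001]
win [ 0.38725492 -0.08580081] 0.08777921055630103 -168.72766106059248
side dir -169.75215525221893 0.06178502258403889
side dir -167.77745632229704 0.06171072064879523
edge+ -78.76424913036654 0.07293199871186681
handle -114.05453001551638 0.05978728094479527 [ 0.47593414 -0.06472729]
[[-0.949  0.316 -0.001]
 [ 0.316  0.949 -0.002]
 [ 0.    -0.002 -1.   ]]
c [ 0.47334079 -0.06864237] tool shift to TCP z=.047: [-0.47084066 -0.4645503   0.18407766] [ 6.56530770e+01  5.03692815e+00  7.86177532e+01 -7.04609745e-04
  9.64629382e+01 -5.90536686e+00]
```

Call:
servo_tool --increments '[[[-0.02, -0.02, 0.005], 0.08], [[-0.05, -0.05, 0.01], 0.2], [[-0.08, -0.08, 0.015], 0.32], [[-0.115, -0.115, 0.02], 0.44], [[-0.15, -0.15, 0.025], 0.56], [[-0.185, -0.185, 0.03], 0.68], [[-0.22, -0.22, 0.035], 0.8], [[-0.255, -0.255, 0.04], 0.92], [[-0.29, -0.29, 0.045], 1.04], [[-0.325, -0.32, 0.05], 1.16], [[-0.36, -0.355, 0.05], 1.28], [[-0.39, -0.385, 0.05], 1.4]]' --hand 1

```text
time: 1.3
eef_pos: [0.4224, 0.0309, 0.1807]
eef_rot: [-180.0, 0.0, 81.0]
wrist_force: [1.0, 1.5, -1.0]
gripper_width: 0.0854
grasp_force: 0.0
```

```bash
cat > rel.py <<'E'
from h import *
from scipy.spatial.transform import Rotation as Ro
s=manip.read_state();R=Ro.from_euler("xyz",s["eef_rot"],degrees=True).as_matrix()
print(s["time"],s["eef_pos"],s["eef_rot"],s["qpos"].round(1) if hasattr(s["qpos"],"round") else s["qpos"])
yd=np.degrees(np.arctan2(R[1,1],R[0,1]));print("ydir",yd,"tool turn to -27.4:",np.radians(yd+27.4),"to -78.8",np.radians(yd+78.8))
print("shift",R.T@(np.array([.4733,-.0686,.047])-s["eef_pos"]),"F",s["wrist_force"],s["wrist_torque"],s["gripper_width"],s["grasp_force"])
E
python3 rel.py
```

```text
1.3 [0.42238721 0.03089706 0.18070234] [-1.79960605e+02  4.80752414e-03  8.09933798e+01] [ -3.5 -10.5  99.2  -0.   91.4   5.5]
ydir -9.00662353578783 tool turn to -27.4: 0.32102497985933526 to -78.8 1.2181242153844207
shift [-0.09028874  0.06595309  0.1336646 ] F [ 0.95970078  1.53538814 -1.00152249] [0.00656556 0.02267882 0.04057604] 0.08542935333954386 0.0
```

Call:
servo_tool --increments '[[[-0.02, 0.015, 0], 0.08], [[-0.045, 0.033, 0], 0.18], [[-0.07, 0.05, 0], 0.26], [[-0.09, 0.066, 0.01], 0.32], [[-0.09, 0.066, 0.03], 0.32], [[-0.09, 0.066, 0.05], 0.32], [[-0.09, 0.066, 0.07], 0.32], [[-0.09, 0.066, 0.09], 0.32], [[-0.09, 0.066, 0.11], 0.32], [[-0.09, 0.066, 0.125], 0.32], [[-0.09, 0.066, 0.133], 0.32], [[-0.09, 0.066, 0.133], 0.32]]'

```text
time: 2.5
eef_pos: [0.4727, -0.0654, 0.0467]
eef_rot: [-179.8, 0.0, 63.0]
wrist_force: [0.1, -0.1, 0.1]
gripper_width: 0.0852
grasp_force: 0.0
```

```bash
python3 rel.py; python3 - <<'E'
from station import manip
import cv2
a=cv2.resize(manip.capture("scene")[190:340,235:410],(700,600),interpolation=cv2.INTER_CUBIC);cv2.imwrite("pics/s1.png",a)
E
```

```text
2.5 [ 0.47266819 -0.06535528  0.04674733] [-1.79802261e+02  3.64068171e-02  6.30123373e+01] [-14.7   2.5 102.9   0.   74.8  12.3]
ydir -26.9877883267745 tool turn to -27.4: 0.00719445091293992 to -78.8 0.9042936864380253
shift [-0.00260483  0.00203458 -0.00025804] F [ 0.12991347 -0.13687283  0.11722493] [ 0.00037555  0.05228056 -0.00159628] 0.08519263955669752 0.0
```

View pics/s1.png

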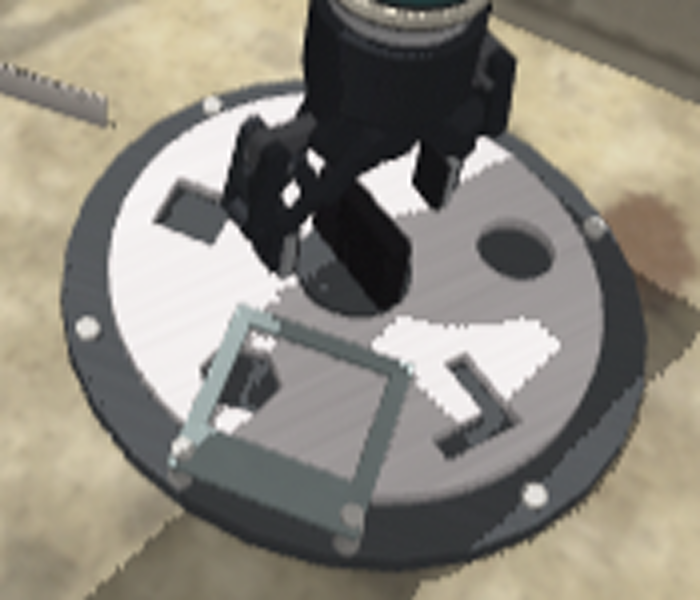

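The open fingers straddle the bar (crop around (365,240)) with the left finger clear of the frame. I'll trim by 3 mm and close.

Call:
servo_tool --increments '[[[-0.0026, 0.002, 0], 0.007], [[-0.0026, 0.002, 0], 0.007], [[-0.0026, 0.002, 0], 0.007]]'

```text
time: 2.85
eef_pos: [0.4752, -0.0692, 0.0492]
eef_rot: [179.9, -0.0, 62.6]
wrist_force: [0.1, 0.4, 0.4]
gripper_width: 0.0854
grasp_force: 0.0
```

Call:
servo_tool --increments '[[[0, 0, 0], 0], [[0, 0, 0], 0], [[0, 0, 0], 0], [[0, 0, 0], 0], [[0, 0, 0], 0], [[0, 0, 0], 0], [[0, 0, 0], 0], [[0, 0, 0], 0], [[0, 0, 0], 0], [[0, 0, 0], 0]]' --hand 0 --grip_force 50

```text
time: 3.85
eef_pos: [0.4743, -0.0688, 0.0484]
eef_rot: [-180.0, -0.0, 62.6]
wrist_force: [-1.9, 1.4, 2.6]
gripper_width: 0.0135
grasp_force: 50.5
```

```bash
python3 rel.py
```

```text
3.85 [ 0.47434794 -0.06879197  0.04837645] [-1.79975624e+02 -6.44632699e-03  6.26146679e+01] [-15.    2.6 102.6   0.   74.9  12.3]
ydir -27.3853293529291 tool turn to -27.4: 0.00025605109478521546 to -78.8 0.8973552866198705
shift [-0.00031173 -0.00101822  0.00137685] F [-1.93881371  1.36869354  2.55549692] [ 0.09771139  0.32790874 -0.02651448] 0.013477032801543467 50.52616059780121
```

Call:
servo_tool --increments '[[[0, 0, 0], 0.04], [[0, 0, 0], 0.12], [[0, 0, 0], 0.21], [[0, 0, 0], 0.3], [[0, 0, 0], 0.39], [[0, 0, 0], 0.48], [[0, 0, 0], 0.57], [[0, 0, 0], 0.66], [[0, 0, 0], 0.75], [[0, 0, 0], 0.83], [[0, 0, 0], 0.88], [[0, 0, 0], 0.897]]'

```text
time: 5.05
eef_pos: [0.4736, -0.0679, 0.0484]
eef_rot: [-179.9, 0.1, 11.2]
wrist_force: [-5.4, 4.3, 4.9]
gripper_width: 0.0134
grasp_force: 51.0
```

Call:
servo_tool --increments '[[[0, 0, 0], 0], [[0, 0, 0], 0], [[0, 0, 0], 0], [[0, 0, 0], 0]]'

```text
time: 5.45
eef_pos: [0.4736, -0.0679, 0.0484]
eef_rot: [-179.9, 0.1, 11.2]
wrist_force: [-4.2, 4.2, 4.4]
gripper_width: 0.0135
grasp_force: 51.0
```

```bash
python3 rel.py; python3 - <<'E'
from station import manip
import cv2
a=cv2.resize(manip.capture("scene")[190:340,235:410],(700,600),interpolation=cv2.INTER_CUBIC);cv2.imwrite("pics/s2.png",a)
a=cv2.resize(manip.capture("top")[140:285,275:420],(580,580),interpolation=cv2.INTER_CUBIC);cv2.imwrite("pics/t2.png",a)
E
```

```text
5.45 [ 0.47358448 -0.06785703  0.04837448] [-1.79856687e+02  9.35559330e-02  1.12329098e+01] [-1.500e+01  2.500e+00  1.026e+02  1.000e-01  7.500e+01  6.370e+01]
ydir -78.7673241724998 tool turn to -27.4: -0.8965289347493932 to -78.8 0.0005703007756921852
shift [-0.00042151  0.00067676  0.00137348] F [-4.19598586  4.17413732  4.35474684] [ 0.37943904  0.55427216 -0.07436316] 0.01346024394908552 51.002463698387146
```

View pics/s2.png

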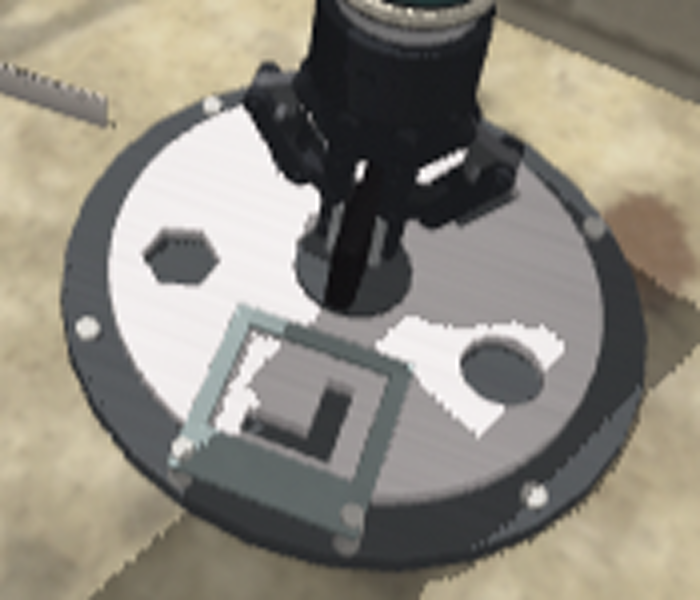

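The L now sits inside the window (crop about (300,420)). I'll release, lift, and verify from the top.

Call:
servo_tool --increments '[[[0, 0, 0], 0], [[0, 0, 0], 0], [[0, 0, 0], 0], [[0, 0, 0], 0], [[0, 0, 0], 0], [[0, 0, 0], 0]]' --hand 0.6

```text
time: 6.15
eef_pos: [0.4746, -0.069, 0.0483]
eef_rot: [180.0, -0.0, 11.2]
wrist_force: [0.6, -0.7, 1.1]
gripper_width: 0.051
grasp_force: 0.0
```

Call:
servo_tool --increments '[[[0, 0, -0.01], 0], [[0, 0, -0.03], 0], [[0, 0, -0.05], 0], [[0, 0, -0.08], 0], [[0, 0, -0.11], 0], [[0.03, 0, -0.13], 0], [[0.06, 0, -0.14], 0], [[0.09, 0, -0.14], 0], [[0.12, 0, -0.14], 0], [[0.14, 0, -0.14], 0], [[0.15, 0, -0.14], 0], [[0.15, 0, -0.14], 0]]'

```text
time: 7.35
eef_pos: [0.6222, -0.0396, 0.1883]
eef_rot: [-180.0, 0.0, 11.2]
wrist_force: [0.2, -0.4, -0.5]
gripper_width: 0.0514
grasp_force: 0.0
```

```bash
python3 rel.py; python3 - <<'E'
from station import manip
import cv2
a=cv2.resize(manip.capture("top")[140:285,275:420],(580,580),interpolation=cv2.INTER_CUBIC);cv2.imwrite("pics/t3.png",a)
E
```

```text
7.35 [ 0.6222052  -0.03955201  0.18827193] [-1.79993699e+02  1.23861989e-02  1.12495448e+01] [-8.8 15.  71.8  0.  93.2 69.9]
ydir -78.75045658333418 tool turn to -27.4: -0.8962345397815795 to -78.8 0.0008646957435058656
shift [-0.15168047 -0.00054338  0.14130478] F [ 0.18941077 -0.44930158 -0.53224114] [-0.02512709 -0.02229172  0.00651966] 0.05135561484035283 0.0
```

View pics/t3.png

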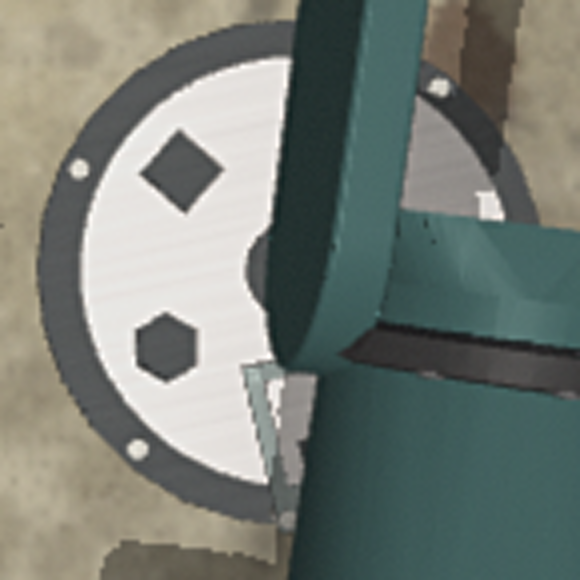

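The square at (182,171) and hexagon at (166,347) are visible, though the arm hides the window. Swinging aside to the robot's right gives a clear view.

Call:
servo_tool --increments '[[[0, 0.03, -0.02], 0], [[0, 0.065, -0.04], 0], [[0, 0.1, -0.05], 0], [[0, 0.14, -0.05], 0], [[0, 0.18, -0.05], 0], [[-0.02, 0.22, -0.05], 0], [[-0.04, 0.26, -0.05], 0], [[-0.06, 0.29, -0.05], 0], [[-0.08, 0.32, -0.05], 0], [[-0.1, 0.34, -0.05], 0], [[-0.11, 0.35, -0.05], 0], [[-0.11, 0.35, -0.05], 0]]'

```text
time: 8.6
eef_pos: [0.58, -0.4059, 0.2388]
eef_rot: [-180.0, 0.0, 11.0]
wrist_force: [-1.1, 1.1, 0.6]
gripper_width: 0.0512
grasp_force: 0.0
```

```bash
python3 - <<'E'
from station import manip
import cv2
a=cv2.resize(manip.capture("top")[140:285,275:420],(580,580),interpolation=cv2.INTER_CUBIC);cv2.imwrite("pics/t4.png",a)
E
```

```text
(no output)
```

View pics/t4.png

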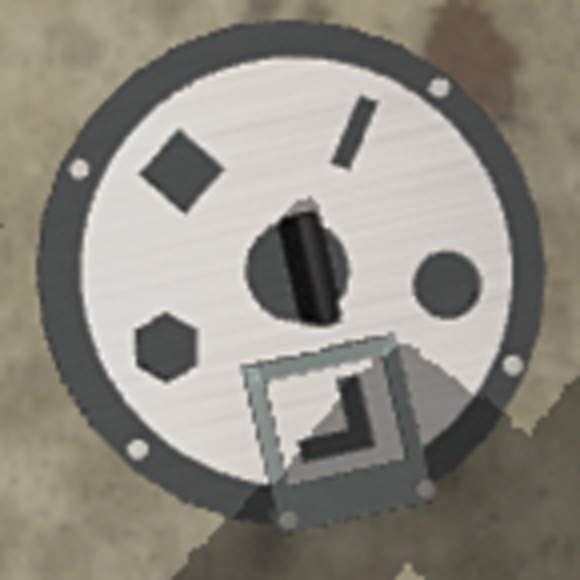

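Clear view: round (448,285), slot (355,132), square (182,171), hexagon (166,347), and the L inside the window at about (340,420).

```bash
python3 - <<'E'
from h import *
from scipy.optimize import least_squares
P=lambda u,v,z:at_z("top",275+(u+.5)/4-.5,140+(v+.5)/4-.5,z)[:2]
cut=[(P(448,285,.025),72),(P(355,132,.025),144),(P(182,171,.025),216),(P(166,347,.025),288)]
f=lambda p:np.concatenate([p[:2]+.088*np.array([np.cos(p[2]+np.radians(k)),np.sin(p[2]+np.radians(k))])-q for q,k in cut])
r=least_squares(f,[.473,-.068,-2.9]);print(r.x[:2],np.degrees(r.x[2]),r.fun.round(4))
for O in [r.x[:2]]:
  w=np.mean([P(*q,.036) for q in[(262,381),(386,353),(413,458),(285,487)]],axis=0)-O;print("win from centre",np.degrees(np.arctan2(w[1],w[0])))
w=np.mean([P(*q,.036) for q in[(242,367),(393,335),(435,495),(287,533)]],axis=0)-r.x[:2];print("outer",np.degrees(np.arctan2(w[1],w[0])))
s=manip.read_state();print(s["time"],np.abs(s["dq"]).max())
E
```

```text
[ 0.47360004 -0.06839615] -168.98887676573338 [ 0.0002  0.0004 -0.0002  0.      0.0001 -0.0002 -0.     -0.0003]
win from centre -168.603550002082
outer -168.70984366936963
8.65 2.1061446903488816
```

The error is about 0.3°, so I'm handing in.

```bash
python3 -c "
from station import manip
print(manip.job_done())"
```

```text
the job is handed in; nothing more can be done
None
```

I turned the dial about 51° clockwise and released it; the last top view puts the L cut-out within about 0.4° of the window's centre. The arm stayed well clear of the bent strip throughout, and the job was handed in at about 8.7 s.

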